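Turn the lazy Susan round and lift the bath ball with the tongs

ROBOT

A 7-joint arm with a two-finger parallel gripper is mounted at the origin on the work surface. World frame = base frame: x ahead of the robot, y to its left, z up, the work surface at z = 0. Lengths are in mm, angles in rad, forces in N, time in s.
With the tool pointing down it reaches from about 400 to 875 mm from the base axis. Payload 4.4 kg.
Tool frame: the origin (TCP) lies at the very end of the fingers, on their centre line; the grasp point (between the pads) lies 19 mm behind it; z points along the fingers, y is the direction in which the jaws open and shut (so a half turn about z gives the same grasp; the last joint's range is limited). The gripper opens to 85 mm and grips with 20 to 120 N. Pads are 22 mm wide; open, the fingers measure 114 mm over their backs; the gripper's body (76 mm by 85 mm) begins 54 mm behind the grasp point. The pads swing forward as they close: fully open they stand 13 mm farther back than shut.
Start: joints at [-1.335, 0.628, 0.038, 1.517, -0.027, 0.996, -0.02], TCP at [193.18, 620.645, 194.313] pointing down, gripper open.
Joint ranges: [-3.06, 3.06], [-0.37, 2.12], [-1.25, 1.32], [0.18, 2.47], [-1.1, 4.24], [0.23, 1.98], [-2.94, 2.94]. Speed limits (rad/s): [2.57, 2.57, 3.14, 3.14, 3.14, 3.14, 3.14].

INTERFACE

Orientations are given as [roll, pitch, yaw] about the fixed x, y, z axes, in that order (R = Rz(yaw) Ry(pitch) Rx(roll)).
In Python, from cell import ctrl, eyes gives the robot as it stands.
- The arm moves only by the tool move_arm, never from a script. Its argument "increments" is a list of rows, each a list of 6 numbers: the shift along the tool's x, y, z in cm, then the turn, a rotation vector about the tool's x, y, z in degrees. In form: [[x, y, z, wx, wy, wz], ...]. A call has 1 to 20 rows; each row is the pose to reach, as a shift and turn from the pose commanded when the call began, along the tool's axes at that moment; what a row does not reach only later rows make up. A row lasts 1/10 s, in which the tool goes at most 50 mm and 8.59 degrees, less where a joint would pass 70% of its speed; a pose out of reach is approached as far as the arm can. A call with a gripper value outside its range is refused whole. "grip" is the opening, from -1 (shut) to 1 (fully open), set as the call begins (left out, the last holds). The fingers move at their own pace and stop on an object; the grip force is fixed at half the most. Time passes only in rows, so rows that repeat a pose let the fingers close. It gives the time, the measured TCP pose, the force and the opening at its end, in the units of the state.
- ctrl.read_state(): the state, without advancing time (a new reading comes with each control period).
- eyes.get_image(name): name is "scene" or "top" or "wrist"; returns the picture (384x512x3 uint8, red, green, blue); there is no depth.
- eyes.calibration(name): a dict with "fx", "fy", "cx", "cy" (pixels), "dist" ([k1, k2, p1, p2, k3] as OpenCV has them; the pictures are not rectified), "pose" (4x4, takes a point from camera to world coordinates); the wrist camera has in their place "tool_from_camera" (4x4, takes a point from camera to tool coordinates, whose origin is the TCP and whose axes are the flange's). Camera axes: x right, y up, looking along -z (the intrinsics and any distortion apply to the point x, -y, -z); pixel columns grow to the right and rows downward; lengths in mm; the calibration is good to about 2 mm. A picture is of the moment at which its call begins: read the wrist's pose just before it. calibration takes no time and is no camera call.
- ctrl.finish_job(): hands the job in, once; it reports no verdict.
The state is a dict: "clock": time; "qpos": joint angles; "qd": joint speeds; "tau": joint torques, N m; "eef_pos": TCP position; "tool_rot": TCP orientation; "force": force on the tool from outside, world axes, zero at the start; "torque": the same for the moment, N m; "width": finger opening in mm.
Only numpy, scipy, OpenCV 4.12 (cv2) and the standard library are available. Lean on these libraries where they do the work, as an engineer would, in place of code of your own. Each camera call takes 0.05 s, during which the arm holds its last target. There are 200 camera calls.

TASK

Turn the lazy Susan until the blue holder with the pink bath ball stands at the blue front tab of its base and leave it there; then take the tongs, close their red tips on the ball without the gripper touching the ball, and lift it about 10 cm above its holder. Finish holding it there, still, in the closed tongs; let nothing on the turntable tip or fall off, and leave the foot file, lotion bottle and tumbler alone.

Things in the scene. Friction and masses are not known exactly. Their poses are not given: they have to be found in the camera images.
- susan_base: Fixed grey base of the lazy Susan, 240 mm across, 20 mm high. Origin on the turning axis at table height. Its -x axis points along the blue front tab (26 mm wide, 10 mm high, reaching 185 mm from the axis, so 35 mm of it shows beyond the platter), which faces roughly towards the robot.
- platter: White turning platter, 300 mm across, 4 mm lip. Origin on the turning axis at its underside, 22 mm above the table (top face 40 mm); its -x axis points to the ball holder, which is over the blue tab when the x axes of platter and base agree. Starts with the holder at the far side or a side. No stops; friction 0.12 N m: stays where left. Things on it ride by friction alone: turn smoothly.
- handle (a point): Centre of the grey T-bar handle on the platter's central post: on the axis, 165 mm above the table. The bar is 70 mm long along the platter's x, 14 mm wide along its y, 26 mm high (152 to 178 mm above the table) and turns with the platter; it stands above all the things on it. Grip it across its width from above and turn.
- holder (a point): Centre of the mouth of the blue ceramic ball holder, a ring cup 36 mm across and 22 mm tall fixed on the platter 115 mm from the axis; mouth 62 mm above the table.
- bath_ball: Pink bath ball, loose, 36 mm diameter, about 35 g, firm. Origin at its centre. It sits in the mouth of the holder, centre about 76 mm above the table.
- tongs: Steel tongs lying flat on the table left or right of the lazy Susan, 197 mm long, 20 mm high, 105 g. Origin midway between the black grips, at the underside, 9 mm behind the centre of mass; x points to the red tips, y across the arms, z up. Bow at x -98 mm; black grips at x -31 to +31 mm, 53 mm over their outer faces when open; red tip pads centred at x +95 mm (30 long, 20 high, 6 thick).
- tongs_tip (a point): Point midway between the two red tip pads, at half their height: 95 mm ahead of the tongs' origin and 10 mm above their underside.
- tongs_left (a joint): Closing angle of each tongs arm, rad: 0 open, 0.075 on the ball, 0.165 shut. Squeezing the grips closes the tips, both arms equally: grip width 53 mm leaves a tip gap of 63 mm, 46 mm about 49 mm, 40 mm grips the 36 mm ball, 25 mm shuts. Sprung open: 8 N at the grips to start closing, 14 N when closed to the ball (squeeze 35 N or more to hold it).
- pill_organiser: Orange weekly pill organiser lying on the platter, 36 x 150 x 25 mm, across from the holder. Origin under its centre.
- mug: White ceramic mug on the platter, 74 mm across, 80 mm tall (top 120 mm above the table). Origin under its centre; handle along +y.
- glass_jar: Small round glass jar on the platter, 48 mm across, 52 mm tall. Origin under its centre.
- nail_clipper: Chrome nail clipper lying on the platter, 58 x 13 x 12 mm. Origin under its centre.
- foot_file: Blue foot file lying on the table on the side of the lazy Susan where the tongs are not, 195 x 38 x 14 mm. Origin under its middle, x along it.
- lotion: Green lotion bottle behind on the left, 58 mm across, 150 mm tall. Origin under its centre.
- tumbler: Blue ceramic tumbler behind on the right, 72 mm across, 95 mm tall. Origin under its centre.

How it is judged (in metres and radians):
On the way, in this order (a step that is already met when the one before it is completed fails the run):
1. the holder with the ball is turned to the blue front tab and stands still (x of holder in the frame of susan_base below -0.09 m and y of holder in the frame of susan_base between -0.035 and 0.035 m and angular speed of platter below 0.1 rad/s and distance between bath_ball and holder below 0.025 m), for 0.3 s.
2. the tongs, held by the gripper, are closed on the ball (contact force between bath_ball and tongs above 1 N and contact force between the fingers and tongs above 2 N and contact force between bath_ball and the arm below 0.1 N and contact force between bath_ball and the fingers below 0.1 N and distance between bath_ball and tongs_tip below 0.025 m), for 0.2 s.
At the end, for the whole second after the job is handed in: Ball still between the red tips (within 25 mm, over 1 N), 70 to 200 mm above the holder mouth, tongs gripped, nothing else carrying it; holder within 35 mm sideways of the blue tab; the rest still on the platter, mug and jar upright; file, lotion and tumbler within 40 mm of their starts (all of step 2 and z of bath_ball in the frame of holder between 0.07 and 0.2 m and linear speed of bath_ball below 0.05 m/s and contact force between each of bath_ball, tongs and platter below 0.05 N and height (world z) of tongs above 0.08 m and x of holder in the frame of susan_base below -0.09 m and y of holder in the frame of susan_base between -0.035 and 0.035 m and height (world z) of each of pill_organiser, mug, glass_jar, nail_clipper above 0.032 m and horizontal distance between each of pill_organiser, mug, glass_jar, nail_clipper and handle below 0.15 m and angle between each of mug, glass_jar, lotion, tumbler's own z axis and vertical below 0.3 rad and distance of each of foot_file, lotion, tumbler from where it was at the start of the episode below 0.04 m); the arm keeps its last pose, push and grip.
It fails at once if the gripper or arm touches the bath ball (contact force between bath_ball and the fingers above 0.5 N or contact force between bath_ball and the arm above 0.5 N).
It fails at once if the bath ball is dropped or knocked off (height (world z) of bath_ball below 0.066 m).
It fails at once if a thing on the platter falls off or the mug or jar tips over (height (world z) of any of pill_organiser, mug, glass_jar, nail_clipper below 0.022 m or angle between any of mug, glass_jar's own z axis and vertical above 0.6 rad).
It fails at once if foot file, lotion or tumbler is pushed away (distance of any of foot_file, lotion, tumbler from where it was at the start of the episode above 0.05 m).
It also fails if it takes over 58 s, if anything falls off the work surface, if the arm or the gripper's body presses on something with over 40 N, if the wrist force passes 120 N, or if a joint passes its speed limit or range.

## Working session

There is one attempt and no reset: what is moved stays moved. The work goes in short steps, Python scripts to look and compute and a tool call to move; the robot and the scene stay as the last step left them, time stands still between calls to the robot, and variables do not carry over. Pictures are saved under pics/ and viewed, about 8 in all and at most 12, crops included, and the job is handed in when it is done.

Besides the shell and the picture viewer there is one more tool, called by a JSON object that holds its "name" and its "arguments", one argument or row to a line. move_arm: Moves the arm, as the interface text tells. Its arguments: {"type":"object","properties":{"increments":{"type":"array","items":{"type":"array","items":{"type":"number"}}},"grip":{"type":"number"}},"required":["increments"]}

```bash
ls; mkdir -p pics
cat > h.py <<'E'
import numpy as np, cv2
from cell import ctrl, eyes
from scipy.spatial.transform import Rotation as R
def ray(c,uv):
    K=np.array([[c['fx'],0,c['cx']],[0,c['fy'],c['cy']],[0,0,1.]])
    p=cv2.undistortPoints(np.array([[uv]],float),K,np.array(c['dist'],float))[0,0]
    P=np.array(c['pose']); d=P[:3,:3]@np.array([p[0],-p[1],-1.]); return P[:3,3],d
def onz(c,uv,z):
    o,d=ray(c,uv); return o+d*(z-o[2])/d[2]
def proj(c,X):
    P=np.array(c['pose']); q=P[:3,:3].T@(np.array(X,float)-P[:3,3]); q=np.array([q[0],-q[1],-q[2]])
    K=np.array([[c['fx'],0,c['cx']],[0,c['fy'],c['cy']],[0,0,1.]])
    return cv2.projectPoints(q.reshape(1,1,3),np.zeros(3),np.zeros(3),K,np.array(c['dist'],float))[0].ravel()
def grab(n,f):
    im=eyes.get_image(n); cv2.imwrite('pics/'+f,np.ascontiguousarray(im[:,:,::-1])); return im
E
python3 - <<'E'
from h import *
print(ctrl.read_state())
for n in('top','scene'):
    grab(n,n+'0.png'); print(eyes.calibration(n))
a=cv2.imread('pics/top0.png');cv2.imwrite('pics/top0.png',cv2.resize(a,(800,600)))
E
```

```text
pics
{'clock': 0.0, 'qpos': array([-1.33481109,  0.62934023,  0.03845444,  1.51838472, -0.0270165 ,
        0.99630776, -0.02004602]), 'qd': array([-0.00119036, -0.00091764,  0.00093833,  0.00114405,  0.00067085,
       -0.00177669,  0.00082174]), 'tau': array([-5.44084505e-04, -5.63405156e+01,  1.22666940e+00, -1.93444616e+01,
        1.13216811e-02,  1.08885768e-02, -2.12963940e-07]), 'eef_pos': array([192.96172167, 619.95592296, 193.38786754]), 'tool_rot': array([-3.13967098e+00,  1.91218633e-05,  2.83974196e+00]), 'force': array([-0.06921716,  0.26860123,  0.19108378]), 'torque': array([-0.00761346, -0.06375327, -0.03715037]), 'width': 85.57917943759809}
{'fx': 386.5034551899343, 'fy': 386.5034551899343, 'cx': 257.67268181339125, 'cy': 184.7509198033308, 'dist': array([-0.09376887,  0.        ,  0.        ,  0.        ,  0.        ]), 'pose': array([[-1.06736256e-01,  9.70570154e-01, -2.15872525e-01,
         3.66524916e+02],
       [-9.94285439e-01, -1.04617746e-01,  2.12507060e-02,
         2.37527759e+01],
       [-1.95879595e-03,  2.16907130e-01,  9.76190279e-01,
         1.10953273e+03],
       [ 0.00000000e+00,  0.00000000e+00,  0.00000000e+00,
         1.00000000e+00]])}
{'fx': 362.0494356626738, 'fy': 362.0494356626738, 'cx': 260.2826145821464, 'cy': 188.4550708386147, 'dist': array([-0.07035082,  0.        ,  0.        ,  0.        ,  0.        ]), 'pose': array([[ 5.78020081e-01, -5.23117438e-01,  6.26291412e-01,
         1.17067740e+03],
       [ 8.15735701e-01,  3.50066023e-01, -4.60466118e-01,
        -4.22215249e+02],
       [ 2.16345120e-02,  7.77046926e-01,  6.29070761e-01,
         7.31856116e+02],
       [ 0.00000000e+00,  0.00000000e+00,  0.00000000e+00,
         1.00000000e+00]])}
```

View pics/top0.png

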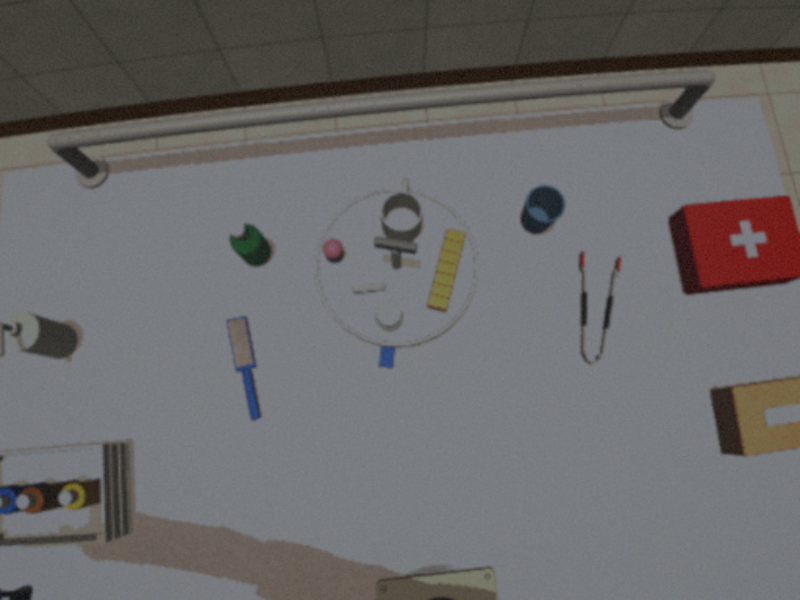

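View pics/scene0.png

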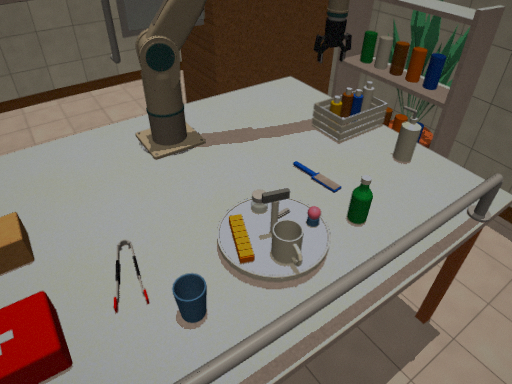

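The top view (800 px scale) shows the ball at the platter's left (333,248), the T-handle at (396,244), the blue tab at (387,357), and the tongs on the right with red tips at (582,258) and (618,263) and the bow at (592,360). The handle bar lies along the ball's direction. Next I'll measure these.

```bash
cat > m.py <<'E'
from h import *
def blobs(im,kind):
    h=cv2.cvtColor(im,cv2.COLOR_RGB2HSV); H,S,V=[h[...,i].astype(int) for i in range(3)]
    m={'red':((H<6)|(H>174))&(S>170)&(V>60),'blue':(H>100)&(H<125)&(S>150)&(V>60),'pink':((H>165)|(H<6))&(S>70)&(S<190)&(V>90),
       'dark':(V<60)&(S<140),'orange':(H>15)&(H<32)&(S>150)&(V>90)}[kind].astype(np.uint8)
    n,l,s,c=cv2.connectedComponentsWithStats(m)
    return [(s[i,4],c[i].round(2),s[i,:4]) for i in range(1,n) if s[i,4]>=12],l
E
python3 - <<'E'
from m import *
im=eyes.get_image('top'); c=eyes.calibration('top')
for k,z in(('red',15),('blue',10),('pink',76),('dark',15),('orange',60)):
    for a,p,b in blobs(im,k)[0]: 
        X=onz(c,p,z)
        if 300<X[0]<900 and abs(X[1])<450: print(k,a,p,b,X.round(1))
# handle / platter rim
print('handle',onz(c,np.array([396,244])/1.5625,178).round(1))
g=cv2.resize(im[100:240,190:320,::-1],None,fx=4,fy=4,interpolation=cv2.INTER_CUBIC); cv2.imwrite('pics/c1.png',cv2.convertScaleAbs(g,alpha=1.3))
E
```

```text
blue 69 [247.26 228.06] [244 223   7  11] [487.3  42.8  10. ]
blue 144 [159.76 249.69] [152 234  14  34] [451.9 295.9  10. ]
pink 89 [212.36 158.72] [207 153  12  12] [682.5 118.9  76. ]
pink 18 [372.5 165. ] [372 161   2   9] [ 616.9 -323.7   76. ]
pink 16 [395.38 168.5 ] [394 165   3   8] [ 600.1 -386.8   76. ]
dark 267 [349.69 128.5 ] [338 120  22  20] [ 751.8 -294.9   15. ]
dark 51 [251.22 129.73] [246 125  12  12] [778.9   1.1  15. ]
dark 21 [264.48 132.1 ] [261 129   7   8] [767.1 -37.6  15. ]
dark 140 [340.71 142.47] [334 133  19  16] [ 710.7 -260.6   15. ]
dark 37 [156.73 150.14] [152 146   9   8] [746.  288.1  15. ]
dark 14 [248.5  148.64] [246 146   6   6] [720.5  15.3  15. ]
dark 24 [263.92 149.29] [261 146   8   8] [713.6 -30.   15. ]
dark 191 [164.94 161.86] [153 150  20  20] [706.9 265.3  15. ]
dark 41 [252.68 158.78] [241 156  24   6] [688.1   6.2  15. ]
dark 16 [215.94 164.88] [211 162   9   5] [681.2 115.5  15. ]
dark 61 [373. 197.] [372 187   3  21] [ 536.5 -329.1   15. ]
dark 52 [388.65 199.62] [386 189   6  22] [ 523.7 -373.8   15. ]
handle [646.8   6.2 178. ]
```

View pics/c1.png

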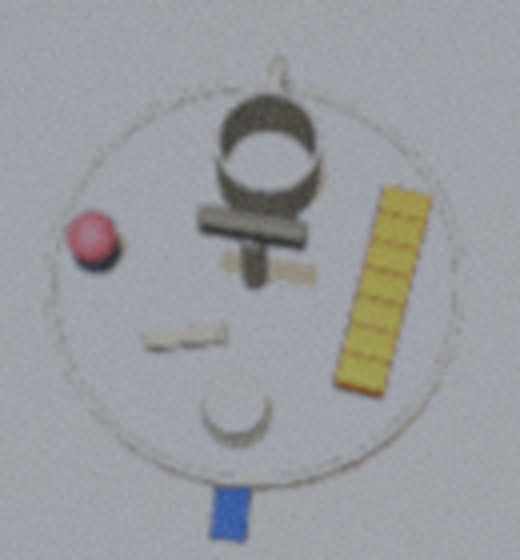

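The crop shows the bar's top running from (200,215) to (305,235), the ball at (94,238), the jar at (237,405) and the mug behind. Now the geometry.

Run:
```python
from h import *
c=eyes.calibration('top')
f=lambda x,y,z: onz(c,(190+x/4-.375,100+y/4-.375),z)
rim=np.array([f(x,y,44)[:2] for x,y in((48,285),(465,275),(250,489),(130,435),(385,440),(70,190),(425,170),(180,105))])
A=np.c_[2*rim,np.ones(len(rim))]; s=np.linalg.lstsq(A,(rim**2).sum(1),rcond=None)[0]; print('centre',s[:2],np.sqrt(s[2]+s[:2]@s[:2]))
a,b=f(200,212,178),f(306,232,178); print('bar',a,b,(a+b)/2,np.linalg.norm(a-b),np.degrees(np.arctan2(*(a-b)[1::-1])))
ball=f(93,236,76); print('ball',ball)
t=f(232,513,10); e=f(228,541,10); print('tab',t,e)
ax=s[:2]; 
for n,p in(('ball',ball),('tab',t),('tabend',e)): d=p[:2]-ax; print(n,np.hypot(*d),np.degrees(np.arctan2(d[1],d[0])))
# tongs
for n,p,z in(('tipL',(372.5,165),15),('tipR',(395.38,168.5),15),('gL',(373,197),15),('gR',(388.65,199.62),15),('bow',(592/1.5625,360/1.5625),10)): print(n,onz(c,p,z))
```

```text
centre [647.67029899   6.91861188] 147.2721419040294
bar [659.77867623  39.80931831 178.        ] [639.57592923 -25.05471818 178.        ] [649.67730273   7.37730006 178.        ] 67.93742868612497 72.70012128025222
ball [682.60516795 117.40393602  76.        ]
tab [487.6767641   41.68627568  10.        ] [468.17830472  46.53238247  10.        ]
ball 115.87688259324993 72.45332405415944
tab 163.72758366303708 167.7398562025857
tabend 183.81138927315175 167.55436587338193
tipL [ 631.67592796 -344.21645384   15.        ]
tipR [ 613.88379693 -411.04219762   15.        ]
gL [ 536.45175375 -329.13433563   15.        ]
gR [ 523.74994005 -373.84956372   15.        ]
bow [ 439.07046771 -331.48882107   10.        ]
```

```bash
cat >> h.py <<'E'
def inc(pos,yawdeg):
    s=ctrl.read_state(); M=R.from_euler('xyz',s['tool_rot']); T=R.from_euler('xyz',[np.pi,0,np.radians(yawdeg)])
    print('t',s['clock'],'at',s['eef_pos'].round(1),np.degrees(s['tool_rot']).round(1),'q',s['qpos'].round(2),'F',s['force'].round(1),'w',round(s['width'],1))
    print('inc',(M.inv().apply(np.array(pos)-s['eef_pos'])/10).round(2),np.degrees((M.inv()*T).as_rotvec()).round(1))
E
python3 -c "
from h import *
inc([648.5,7,230],72.5)"
```

```text
t 0.15 at [193.  620.1 193.6] [-179.9    0.   162.7] q [-1.33  0.63  0.04  1.52 -0.03  1.   -0.02] F [-0.3  0.   0.3] w 85.6
inc [-61.71 -45.01  -3.57] [-0.1  0.1 90.2]
```

{"name": "move_arm", "arguments": {
  "increments": [
    [-61.7,-45,-3.6,0,0,90],
    [-61.7,-45,-3.6,0,0,90],
    [-61.7,-45,-3.6,0,0,90],
    [-61.7,-45,-3.6,0,0,90],
    [-61.7,-45,-3.6,0,0,90],
    [-61.7,-45,-3.6,0,0,90],
    [-61.7,-45,-3.6,0,0,90],
    [-61.7,-45,-3.6,0,0,90],
    [-61.7,-45,-3.6,0,0,90],
    [-61.7,-45,-3.6,0,0,90],
    [-61.7,-45,-3.6,0,0,90],
    [-61.7,-45,-3.6,0,0,90],
    [-61.7,-45,-3.6,0,0,90],
    [-61.7,-45,-3.6,0,0,90],
    [-61.7,-45,-3.6,0,0,90],
    [-61.7,-45,-3.6,0,0,90],
    [-61.7,-45,-3.6,0,0,90],
    [-61.7,-45,-3.6,0,0,90],
    [-61.7,-45,-3.6,0,0,90],
    [-61.7,-45,-3.6,0,0,90]
  ],
  "grip": 1
}}

```text
clock: 2.15
eef_pos: [647.9, 9.8, 230.2]
tool_rot: [-3.141, -0.001, 1.272]
force: [-0.1, -0.7, -1.1]
width: 85.4
```

```bash
python3 -c "
from h import *
inc([648.5,7,146],72.5)
grab('wrist','w1.png'); print(eyes.calibration('wrist'))"
```

```text
t 2.15 at [647.9   9.8 230.2] [-1.799e+02 -1.000e-01  7.290e+01] q [-0.33  0.63  0.48  1.49 -0.31  1.1  -0.09] F [-0.1 -0.7 -1.1] w 85.4
inc [-0.26  0.15  8.42] [-0.1 -0.1  0.4]
{'fx': 340.5382811635626, 'fy': 340.5382811635626, 'cx': 253.41687582330252, 'cy': 185.8830709268847, 'dist': array([0.01722583, 0.        , 0.        , 0.        , 0.        ]), 'tool_from_camera': array([[ 3.09692729e-04,  9.47201962e-01,  3.20637409e-01,
         8.23933429e+01],
       [ 9.99999694e-01, -5.23641679e-04,  5.81035730e-04,
        -1.29945669e-01],
       [ 7.18257294e-04,  3.20637131e-01, -9.47201834e-01,
        -1.81040779e+02],
       [ 0.00000000e+00,  0.00000000e+00,  0.00000000e+00,
         1.00000000e+00]])}
```

View pics/w1.png

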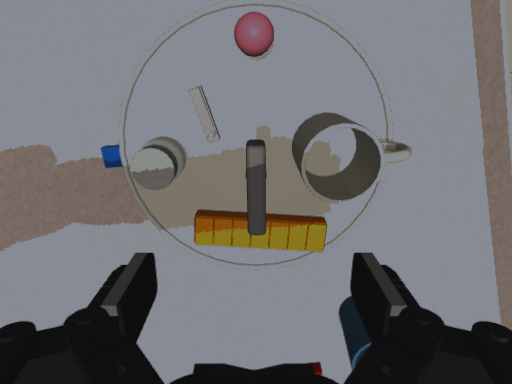

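The wrist view shows the bar upright in the image, from (257,141) to (257,233) and centred between the fingers; the ball is at (254,34). I'll refine from these points.

```bash
cat >> h.py <<'E'
def wcal():
    s=ctrl.read_state(); c=dict(eyes.calibration('wrist')); T=np.eye(4); T[:3,:3]=R.from_euler('xyz',s['tool_rot']).as_matrix(); T[:3,3]=s['eef_pos']; c['pose']=T@c['tool_from_camera']; return c
E
python3 -c "
from h import *
c=wcal()
a=onz(c,(256.5,142),178);b=onz(c,(257.5,233),178);print(a,b,(a+b)/2,np.linalg.norm(a-b),np.degrees(np.arctan2(*(a-b)[1::-1])))
p=onz(c,(254,34),76);t=onz(c,(103,156),10);print(p,t)
m=((a+b)/2)[:2]
for q in(p,t): print(np.hypot(*(q[:2]-m)),np.degrees(np.arctan2(*(q[:2]-m)[::-1])))
inc([*m,146],np.degrees(np.arctan2(*(a-b)[1::-1])))
"
```

```text
[660.26307172  42.90605893 178.        ] [640.60282785 -24.12048759 178.        ] [650.43294978   9.39278567 178.        ] 69.8504339877486 73.65251829524807
[681.5430523  117.84340675  76.        ] [469.78556681  48.35909955  10.        ]
112.82453497536376 73.99395301855671
184.8021931495647 167.82758626081676
t 2.2 at [648.    9.5 230.4] [-180.    -0.    72.8] q [-0.33  0.63  0.48  1.49 -0.31  1.1  -0.09] F [ 0.8 -0.1  0.1] w 85.3
inc [0.05 0.24 8.44] [-0.  -0.  -0.8]
```

{"name": "move_arm", "arguments": {
  "increments": [
    [-0.1,0.2,3,0,0,0],
    [-0.1,0.2,6,0,0,0],
    [-0.1,0.2,8.4,0,0,0],
    [-0.1,0.2,8.4,0,0,0],
    [-0.1,0.2,8.4,0,0,0],
    [-0.1,0.2,8.4,0,0,0]
  ]
}}

```text
clock: 2.8
eef_pos: [651.3, 6.2, 148.1]
tool_rot: [3.139, -0.001, 1.269]
force: [-0.2, 0.4, 0.0]
width: 85.0
```

{"name": "move_arm", "arguments": {
  "increments": [
    [0,0,0,0,0,0],
    [0,0,0,0,0,0],
    [0,0,0,0,0,0],
    [0,0,0,0,0,0],
    [0,0,0,0,0,0],
    [0,0,0,0,0,0],
    [0,0,0,0,0,0],
    [0,0,0,0,0,0],
    [0,0,0,0,0,0],
    [0,0,0,0,0,0]
  ],
  "grip": -1
}}

```text
clock: 3.8
eef_pos: [650.2, 6.1, 146.3]
tool_rot: [-3.142, -0.0, 1.269]
force: [0.7, -0.3, 0.2]
width: 0.3
```

The width reads 0.3 mm, so the bar isn't between the pads. I'll look before doing anything else.

```bash
python3 -c "
from h import *
a=grab('wrist','w2.png'); b=grab('scene','s2.png')
x=np.hstack([cv2.resize(a,(400,300)),cv2.resize(b[130:310,180:420],(400,300))])[:,:,::-1]; cv2.imwrite('pics/m2.png',x)
inc([650,8,146],73)"
```

```text
t 3.9 at [650.1   6.  146.3] [-180.     0.    72.7] q [-0.31  0.72  0.45  1.57 -0.36  0.93 -0.04] F [0.1 0.1 0.1] w 0.1
inc [ 0.19 -0.07  0.03] [-0.   0.  -0.3]
```

View pics/m2.png

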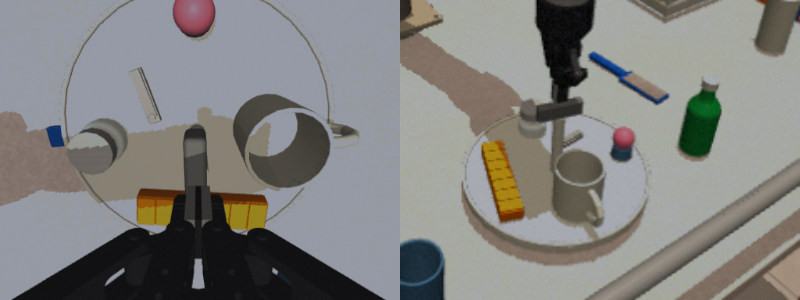

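```bash
python3 -c "
import cv2,numpy as np
a=cv2.imread('pics/w2.png')[140:384,150:360]; b=cv2.imread('pics/s2.png')[110:260,240:330]
x=np.hstack([cv2.resize(a,(430,500),interpolation=2),cv2.resize(b,(300,500),interpolation=2)]);cv2.imwrite('pics/m3.png',cv2.convertScaleAbs(x,alpha=1.6,beta=20))"
```

```text
(no output)
```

View pics/m3.png

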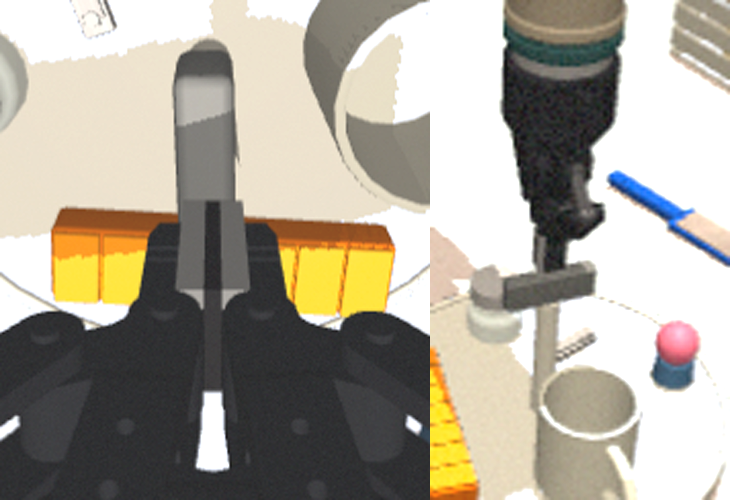

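```bash
python3 -c "
from h import *
c=eyes.calibration('scene'); f=lambda p:((p-np.array([240,110]))*[300/90,500/150]+[430,0]).round()
for X in([650,6,146],[650,6,178],[660,41,178],[640,-25,178],[660,41,152],[640,-25,152],[650,8,40]): print(X,f(proj(c,X)))
w=wcal(); g=lambda p:((p-np.array([150,140]))*[430/210,500/244]).round()
for X in([650,6,146],[650,6,165],[660,41,178],[640,-25,178]): print(X,g(proj(w,X)))
"
```

```text
[650, 6, 146] [546. 306.]
[650, 6, 178] [548. 273.]
[660, 41, 178] [594. 263.]
[640, -25, 178] [505. 281.]
[660, 41, 152] [592. 290.]
[640, -25, 152] [504. 308.]
[650, 8, 40] [542. 406.]
[650, 6, 146] [212. 164.]
[650, 6, 165] [212. 195.]
[660, 41, 178] [208.  75.]
[640, -25, 178] [211. 333.]
```

Correction from the wrist view: the shut tips sit at row 200 of the crop, about 43 mm short of the reported TCP, and about 55 mm short when open. That puts them above the bar, which matches the scene view and the zero force. I'll open and go down about 4 cm in steps, watching the force.

{"name": "move_arm", "arguments": {
  "increments": [
    [0,0,0,0,0,0],
    [0,0,0,0,0,0],
    [0,0,0,0,0,0],
    [0,0,0,0,0,0],
    [0,0,0,0,0,0],
    [0,0,0,0,0,0],
    [0,0,1,0,0,0],
    [0,0,2,0,0,0],
    [0,0,2.5,0,0,0],
    [0,0,2.5,0,0,0]
  ],
  "grip": 1
}}

```text
clock: 4.9
eef_pos: [649.1, 6.1, 119.7]
tool_rot: [-3.139, 0.001, 1.269]
force: [0.3, -0.0, -0.5]
width: 85.2
```

```bash
python3 -c "
from h import *
b=grab('scene','s4.png');a=grab('wrist','w4.png'); inc([650,8,105],73)
x=np.hstack([cv2.resize(a,(400,300)),cv2.resize(b[110:230,210:370],(400,300),interpolation=2)])[:,:,::-1]; cv2.imwrite('pics/m4.png',cv2.convertScaleAbs(x,alpha=1.5,beta=15))"
```

```text
t 5.0 at [650.    5.9 121. ] [-180.     0.    72.7] q [-0.3   0.75  0.43  1.6  -0.38  0.88 -0.03] F [-0.1 -0.1 -0.2] w 85.8
inc [ 0.2  -0.07  1.6 ] [-0.   0.  -0.3]
```

View pics/m4.png

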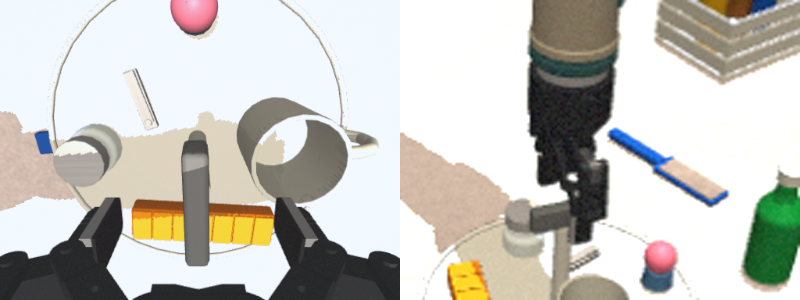

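```bash
python3 -c "
from h import *
c=eyes.calibration('scene'); f=lambda p:((p-np.array([210,110]))*[2.5,2.5]+[400,0]).round()
for z in(120,140,160,176): print(z,f(proj(c,[693,-7,z])),f(proj(c,[607,19,z])))
w=wcal(); print('mug',onz(w,(293*1.28,153*1.28),120))
"
```

```text
120 [577. 279.] [546. 221.]
140 [578. 264.] [546. 206.]
160 [579. 248.] [547. 191.]
176 [580. 236.] [548. 179.]
mug [ 7.20237694e+02 -3.57599905e-01  1.20000000e+02]
```

The scene view confirms it: the open tips are at z≈172 with the TCP reading 121. Down 1.6 cm more, then close.

{"name": "move_arm", "arguments": {
  "increments": [
    [0.2,0,0.8,0,0,0],
    [0.2,0,1.6,0,0,0],
    [0.2,0,1.6,0,0,0]
  ]
}}

```text
clock: 5.3
eef_pos: [649.6, 8.3, 103.7]
tool_rot: [-3.139, 0.001, 1.269]
force: [0.4, -0.3, -0.3]
width: 85.2
```

{"name": "move_arm", "arguments": {
  "increments": [
    [0,0,0,0,0,0],
    [0,0,0,0,0,0],
    [0,0,0,0,0,0],
    [0,0,0,0,0,0],
    [0,0,0,0,0,0],
    [0,0,0,0,0,0],
    [0,0,0,0,0,0],
    [0,0,0,0,0,0]
  ],
  "grip": -1
}}

```text
clock: 6.1
eef_pos: [649.3, 8.4, 105.8]
tool_rot: [-3.139, -0.0, 1.269]
force: [-3.8, 0.7, 6.1]
width: 14.6
```

{"name": "move_arm", "arguments": {
  "increments": [
    [0,0,0,0,0,-1],
    [0,0,0,0,0,-3],
    [0,0,0,0,0,-6],
    [0,0,0,0,0,-10],
    [0,0,0,0,0,-15],
    [0,0,0,0,0,-20],
    [0,0,0,0,0,-25],
    [0,0,0,0,0,-30],
    [0,0,0,0,0,-35],
    [0,0,0,0,0,-40],
    [0,0,0,0,0,-45],
    [0,0,0,0,0,-50],
    [0,0,0,0,0,-55],
    [0,0,0,0,0,-60],
    [0,0,0,0,0,-65],
    [0,0,0,0,0,-70],
    [0,0,0,0,0,-75],
    [0,0,0,0,0,-80],
    [0,0,0,0,0,-84],
    [0,0,0,0,0,-87]
  ]
}}

```text
clock: 8.1
eef_pos: [648.9, 8.2, 105.8]
tool_rot: [-3.141, -0.003, 2.789]
force: [-5.5, 2.2, 5.8]
width: 14.9
```

{"name": "move_arm", "arguments": {
  "increments": [
    [0,0,0,0,0,-2.5],
    [0,0,0,0,0,-4.5],
    [0,0,0,0,0,-6],
    [0,0,0,0,0,-7],
    [0,0,0,0,0,-7.5],
    [0,0,0,0,0,-7.5],
    [0,0,0,0,0,-7.5],
    [0,0,0,0,0,-7.5]
  ]
}}

```text
clock: 8.9
eef_pos: [648.9, 8.2, 105.8]
tool_rot: [-3.141, -0.003, 2.918]
force: [-3.7, 0.4, 4.5]
width: 14.5
```

```bash
python3 -c "
from h import *
grab('top','t5.png'); inc([650,8,105],167.7)
a=cv2.imread('pics/t5.png');cv2.imwrite('pics/t5c.png',cv2.convertScaleAbs(cv2.resize(a[90:250,180:410],(800,556),interpolation=2),alpha=1.4))"
```

```text
t 8.95 at [648.9   8.2 105.8] [-180.    -0.2  167.2] q [-0.03  0.73 -0.04  1.6   0.04  0.82  1.26] F [-4.6  0.1  5.3] w 14.8
inc [-0.11  0.01  0.08] [-0.  -0.2 -0.5]
```

View pics/t5c.png

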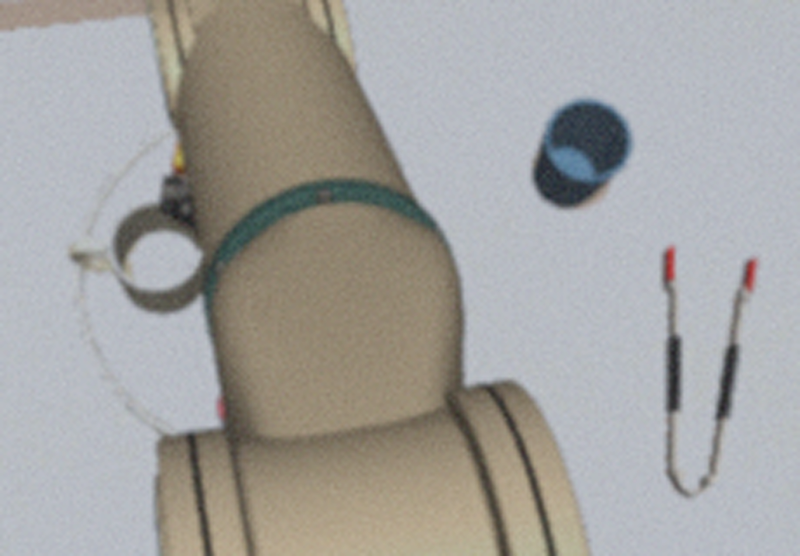

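The platter is turned: the mug is now on the left and upright, and the tumbler and tongs haven't moved. Release and rise.

{"name": "move_arm", "arguments": {
  "increments": [
    [0,0,0,0,0,0],
    [0,0,0,0,0,0],
    [0,0,0,0,0,0],
    [0,0,0,0,0,0],
    [0,0,0,0,0,0],
    [0,0,0,0,0,0],
    [0,0,0,0,0,0],
    [0,0,-2,0,0,0],
    [0,0,-5,0,0,0],
    [0,0,-9,0,0,0],
    [0,0,-12,0,0,0],
    [0,0,-12,0,0,0]
  ],
  "grip": 1
}}

```text
clock: 10.15
eef_pos: [654.1, 8.0, 230.6]
tool_rot: [3.139, 0.009, 2.918]
force: [-0.0, 0.0, -0.2]
width: 85.6
```

```bash
python3 -c "
from h import *
inc([525,-350,200],77)"
```

```text
t 10.15 at [654.1   8.  230.6] [179.9   0.5 167.2] q [-0.03  0.6  -0.04  1.47  0.03  1.07  1.27] F [-0.   0.  -0.2] w 85.6
inc [  4.68 -37.78   2.92] [ 0.5  0.3 90.2]
```

{"name": "move_arm", "arguments": {
  "increments": [
    [4.7,-37.8,2.9,0,0,90],
    [4.7,-37.8,2.9,0,0,90],
    [4.7,-37.8,2.9,0,0,90],
    [4.7,-37.8,2.9,0,0,90],
    [4.7,-37.8,2.9,0,0,90],
    [4.7,-37.8,2.9,0,0,90],
    [4.7,-37.8,2.9,0,0,90],
    [4.7,-37.8,2.9,0,0,90],
    [4.7,-37.8,2.9,0,0,90],
    [4.7,-37.8,2.9,0,0,90],
    [4.7,-37.8,2.9,0,0,90]
  ]
}}

```text
clock: 11.25
eef_pos: [520.6, -350.3, 195.4]
tool_rot: [-3.14, -0.0, 1.342]
force: [0.9, 0.6, -0.9]
width: 85.6
```

{"name": "move_arm", "arguments": {
  "increments": [
    [0,0,0,0,0,93],
    [0,0,0,0,0,93],
    [0,0,0,0,0,93],
    [0,0,0,0,0,93],
    [0,0,0,0,0,93],
    [0,0,0,0,0,93],
    [0,0,0,0,0,93],
    [0,0,0,0,0,93],
    [0,0,0,0,0,93],
    [0,0,0,0,0,93],
    [0,0,0,0,0,93],
    [0,0,0,0,0,93],
    [0,0,0,0,0,93],
    [0,0,0,0,0,93]
  ]
}}

```text
clock: 12.65
eef_pos: [521.1, -350.2, 196.1]
tool_rot: [-3.141, 0.0, -0.274]
force: [-0.1, -0.5, -0.3]
width: 85.3
```

Run:
```python
from m import *
inc([527,-352,100],-15.7)
im=grab('top','t6.png'); c=eyes.calibration('top')
for a,p,b in blobs(im,'pink')[0]+blobs(im,'blue')[0]: print(a,p,onz(c,p,76).round(),onz(c,p,10).round())
w=wcal(); iw=grab('wrist','w6.png')
for k in('red','pink','dark'):
    for a,p,b in blobs(iw,k)[0]: 
        if a>60: print(k,a,p,b,onz(w,p,15).round(1))
g=cv2.resize(im[90:250,180:310],(487,600),interpolation=2); x=np.hstack([g[:450,:400],cv2.resize(iw,(400,300))[[*range(300)]+[0]*150]]) 
cv2.imwrite('pics/m6.png',cv2.convertScaleAbs(x[:,:,::-1],alpha=1.4))
```

```text
t 12.65 at [ 521.1 -350.2  196.1] [-180.     0.   -15.7] q [ 0.08  0.73  0.84  1.6  -0.59  1.09 -0.77] F [-0.1 -0.5 -0.3] w 85.3
inc [0.62 0.02 9.61] [-0.  0.  0.]
95 [443.61 134.  ] [ 687. -549.   76.] [ 707. -586.   10.]
19 [372.47 165.26] [ 616. -323.   76.] [ 632. -346.   10.]
45 [505.31 173.4 ] [ 552. -710.   76.] [ 564. -757.   10.]
102 [248.52 206.66] [537.  32.  76.] [548.  33.  10.]
70 [247.33 228.07] [480.  41.  76.] [487.  43.  10.]
134 [159.71 250.28] [445. 280.  76.] [450. 296.  10.]
74 [  5.05 319.69] [298. 717.  76.] [294. 761.  10.]
red 5176 [478.24  38.91] [444   0  68  86] [ 568.2 -590.1   15. ]
red 183 [287.87  46.97] [284  31   8  33] [ 611.9 -411.    15. ]
red 181 [216.83  48.22] [213  33   9  32] [ 629.7 -343.4   15. ]
dark 206 [115.07   2.26] [90  0 45  7] [ 693.5 -263.1   15. ]
dark 1218 [ 18.86 141.54] [  0  64  32 166] [ 597.9 -111.7   15. ]
dark 453 [233.02 142.96] [226 111  14  65] [ 535.  -331.4   15. ]
dark 450 [275.36 141.71] [270 111  12  63] [ 524.  -375.6   15. ]
dark 69 [255.68 221.84] [248 218  16   8] [ 438.7 -329.9   15. ]
dark 15376 [430.52 324.81] [344 218 168 166] [ 237.6 -508.5   15. ]
dark 12376 [ 88.27 336.84] [  0 253 164 131] [339.1 -74.1  15. ]
dark 2494 [253.43 374.89] [170 364 168  20] [ 217.6 -265.1   15. ]
```

View pics/m6.png

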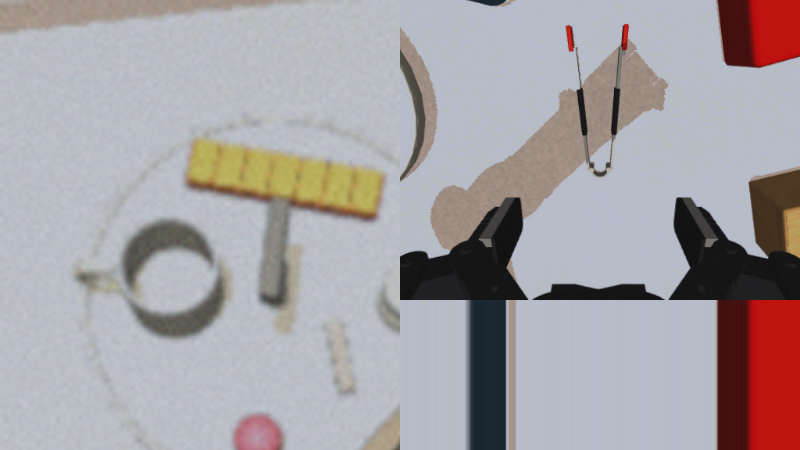

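The ball is at (537,32), exactly over the tab (168° from the axis), and everything on the platter is upright. The tongs' origin is about (530,−352.5), heading −15°. Going down over the grips.

{"name": "move_arm", "arguments": {
  "increments": [
    [1.2,0,5,0,0,-0.5],
    [1.2,0,10,0,0,-0.5],
    [1.2,0,15,0,0,-0.5],
    [1.2,0,18,0,0,-0.5],
    [1.2,0,20,0,0,-0.5],
    [1.2,0,20,0,0,-0.5],
    [1.2,0,20,0,0,-0.5]
  ]
}}

```text
clock: 13.45
eef_pos: [532.8, -354.1, -3.2]
tool_rot: [3.141, -0.0, -0.267]
force: [1.1, 0.4, -0.2]
width: 85.6
```

Run:
```python
from m import *
inc([533,-353.3,-42],-15)
w=wcal(); iw=grab('wrist','w7.png')
for k in('red','dark'):
    for a,p,b in blobs(iw,k)[0]: 
        if a>60: print(k,a,p,b,onz(w,p,15).round(1))
cv2.imwrite('pics/w7c.png',cv2.convertScaleAbs(iw[:,:,::-1],alpha=1.5))
```

```text
t 13.45 at [ 532.8 -354.1   -3.2] [180.   -0.  -15.3] q [ 0.18  0.97  0.65  1.7  -0.8   0.76 -0.61] F [ 1.1  0.4 -0.2] w 85.6
inc [-0.01 -0.08  3.88] [ 0.  -0.  -0.3]
red 998 [331.79  47.69] [322  11  21  75] [ 612.2 -412.    15. ]
red 985 [170.83  49.85] [159  14  24  74] [ 630.1 -342.9   15. ]
dark 8297 [253.85 280.24] [170  76 168 308] [ 505.4 -347.1   15. ]
dark 12331 [ 88.12 336.92] [  0 253 164 131] [ 493.9 -242.7   15. ]
dark 12518 [420.45 337.35] [344 253 168 131] [ 442.1 -431.7   15. ]
```

View pics/w7c.png

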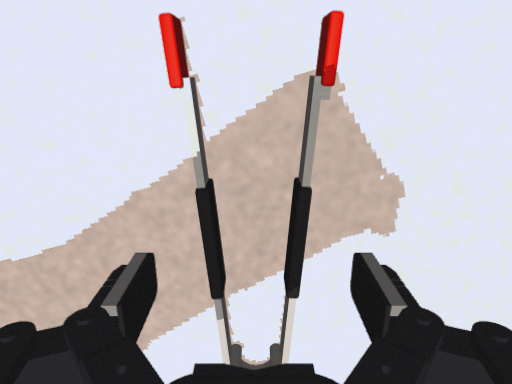

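The tongs are centred between the fingers, with the grips at columns 210 and 297. The TCP reads −3 with no contact, which confirms the ~43 mm tip offset. Down the remaining 3.9 cm gently.

{"name": "move_arm", "arguments": {
  "increments": [
    [0,0,1,0,0,-0.5],
    [0,0,2,0,0,-0.5],
    [0,0,2.8,0,0,-0.5],
    [0,0,3.4,0,0,-0.5],
    [0,0,3.9,0,0,-0.5],
    [0,0,3.9,0,0,-0.5],
    [0,0,3.9,0,0,-0.5]
  ]
}}

```text
clock: 14.2
eef_pos: [532.7, -353.7, -42.7]
tool_rot: [3.141, 0.0, -0.258]
force: [0.9, -0.0, -0.2]
width: 85.3
```

{"name": "move_arm", "arguments": {
  "increments": [
    [0,0,0,0,0,0],
    [0,0,0,0,0,0],
    [0,0,0,0,0,0],
    [0,0,0,0,0,0],
    [0,0,0,0,0,0],
    [0,0,0,0,0,0],
    [0,0,0,0,0,0],
    [0,0,0,0,0,0]
  ],
  "grip": 0.09
}}

```text
clock: 15.0
eef_pos: [534.2, -354.9, -39.4]
tool_rot: [3.141, -0.004, -0.258]
force: [-1.7, 1.9, 17.9]
width: 46.9
```

Width 46.9 on the grips; the tips brush the table as they swing forward. Lift slowly and check.

{"name": "move_arm", "arguments": {
  "increments": [
    [0,0,-0.5,0,0,0],
    [0,0,-1,0,0,0],
    [0,0,-2,0,0,0],
    [0,0,-4,0,0,0],
    [0,0,-6,0,0,0],
    [0,0,-9,0,0,0],
    [0,0,-12,0,0,0],
    [0,0,-15,0,0,0],
    [0,0,-17,0,0,0],
    [0,0,-18,0,0,0],
    [0,0,-18,0,0,0],
    [0,0,-18,0,0,0]
  ]
}}

```text
clock: 16.2
eef_pos: [532.4, -352.8, 136.4]
tool_rot: [-3.141, 0.001, -0.258]
force: [-0.1, 0.4, -1.0]
width: 46.6
```

Run:
```python
from m import *
inc([444,56,150],-14.8)
w=wcal(); iw=grab('wrist','w8.png'); s=ctrl.read_state(); M=R.from_euler('xyz',s['tool_rot'])
for a,p,b in blobs(iw,'red')[0]: 
    if a>60:
        X=onz(w,p,s['eef_pos'][2]+49.4); print(a,p,b,X.round(1),M.inv().apply(X-s['eef_pos']).round(1))
im=eyes.get_image('top');c=eyes.calibration('top')
for a,p,b in blobs(im,'red')[0]+blobs(im,'pink')[0]: print(a,p,onz(c,p,s['eef_pos'][2]+49).round(1))
sc=eyes.get_image('scene')
cv2.imwrite('pics/m8.png',cv2.convertScaleAbs(np.hstack([cv2.resize(iw,(400,300)),cv2.resize(sc[140:340,60:327],(400,300))])[:,:,::-1],alpha=1.4))
```

```text
t 16.2 at [ 532.4 -352.8  136.4] [-1.799e+02  1.000e-01 -1.480e+01] q [ 0.11  0.81  0.78  1.62 -0.65  1.   -0.72] F [-0.1  0.4 -1. ] w 46.6
inc [-18.98 -37.27  -1.31] [-0.1  0.1  0. ]
1634 [169.14  45.12] [156   0  27  93] [ 627.9 -347.2  185.3] [ 91.1 -29.8 -49.6]
1648 [335.58  44.02] [323   0  27  92] [ 613.1 -404.8  185.3] [ 91.5  29.7 -49.6]
1986 [502.46  52.66] [491   0  21 111] [ 594.8 -461.6  185.3] [ 88.3  89.3 -49.7]
25 [503.04 128.84] [ 652.1 -658.4  184.9]
560 [497.16 169.94] [ 543.8 -612.4  184.9]
41 [504.1  130.07] [ 648.5 -660.5  184.9]
21 [394.52 147.86] [ 629.1 -351.6  184.9]
39 [498.05 160.92] [ 567.1 -621.   184.9]
33 [476.73 176.27] [ 533.3 -552.4  184.9]
19 [488.32 175.  ] [ 533.2 -584.7  184.9]
100 [248.48 206.73] [519.2  31.6 184.9]
```

View pics/m8.png

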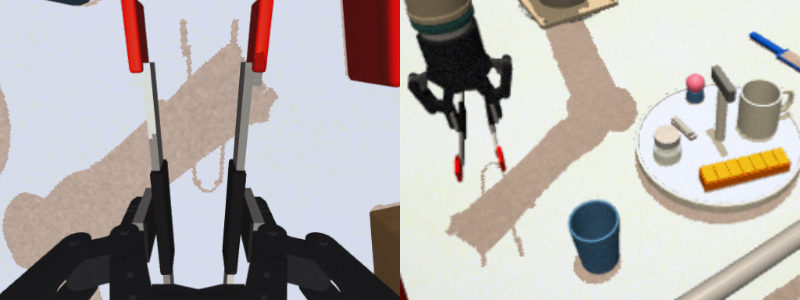

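The tongs hang level and symmetric in the fingers, red tips at tool y ±30 and x≈92. Carry them at this height to above the ball.

{"name": "move_arm", "arguments": {
  "increments": [
    [-0.4,-0.8,0,0,0,0],
    [-1.3,-2.6,0,0,0,0],
    [-2.6,-5.2,0,0,0,0],
    [-4,-8,0,0,0,0],
    [-5.4,-10.8,0,0,0,0],
    [-6.8,-13.6,0,0,0,0],
    [-8.2,-16.4,0,0,0,0],
    [-9.6,-19.2,0,0,0,0],
    [-11,-22,0,0,0,0],
    [-12.4,-24.8,0,0,0,0],
    [-13.8,-27.6,0,0,0,0],
    [-15.2,-30.4,0,0,0,0],
    [-16.6,-33.2,0,0,0,0],
    [-17.6,-35.3,0,0,0,0],
    [-18.3,-36.7,0,0,0,0],
    [-18.6,-37.3,0,0,0,0],
    [-18.6,-37.3,0,0,0,0],
    [-18.6,-37.3,0,0,0,0]
  ]
}}

```text
clock: 18.15
eef_pos: [448.2, 53.8, 137.3]
tool_rot: [3.141, -0.0, -0.259]
force: [-0.1, -0.2, -1.4]
width: 47.1
```

```bash
cat > chk.py <<'E'
from m import *
inc([448,55.5,27],-14.8)
w=wcal(); iw=grab('wrist','w9.png'); s=ctrl.read_state(); M=R.from_euler('xyz',s['tool_rot'])
for k,z in(('red',s['eef_pos'][2]+49.4),('pink',76)):
    for a,p,b in blobs(iw,k)[0]: 
        if a>200: X=onz(w,p,z); print(k,a,p,b,X.round(1),'tool',M.inv().apply(X-s['eef_pos']).round(1))
E
python3 chk.py
```

```text
t 18.15 at [448.2  53.8 137.3] [180.   -0.  -14.8] q [-0.78  0.6   0.9   2.13 -0.71  0.74 -1.24] F [-0.1 -0.2 -1.4] w 47.1
inc [-0.07 -0.16 11.03] [ 0. -0. -0.]
red 1636 [169.16  45.11] [156   0  27  93] [543.7  59.4 186.8] tool [ 90.6 -30.1 -49.4]
red 1643 [335.8  44.3] [324   0  26  92] [528.8   1.9 186.8] tool [ 91.   29.3 -49.3]
pink 2219 [249.37  54.94] [223  28  54  57] [537.8  32.6  76. ] tool [91.7 -2.8 61.5]
```

The ball is at tool (91.7, −2.8) and the tips' midpoint at (≈92, −0.4). Shift y by −0.2 cm, come down partway and recheck.

{"name": "move_arm", "arguments": {
  "increments": [
    [0,-0.2,1,0,0,0],
    [0,-0.2,2.5,0,0,0],
    [0,-0.2,4,0,0,0],
    [0,-0.2,5,0,0,0],
    [0,-0.2,5.5,0,0,0],
    [0,-0.2,5.5,0,0,0],
    [0,-0.2,5.5,0,0,0]
  ]
}}

```text
clock: 18.9
eef_pos: [448.9, 56.2, 82.5]
tool_rot: [-3.142, -0.0, -0.259]
force: [-0.2, -0.5, -0.7]
width: 46.6
```

```bash
python3 chk.py
```

```text
t 18.9 at [448.9  56.2  82.5] [-180.    -0.   -14.8] q [-0.69  0.68  0.77  2.17 -0.84  0.62 -1.14] F [-0.2 -0.5 -0.7] w 46.6
inc [-0.07  0.09  5.55] [-0. -0. -0.]
red 1634 [169.16  45.08] [156   0  27  93] [544.4  61.8 132.1] tool [ 90.8 -29.6 -49.3]
red 1690 [335.55  43.48] [324   0  26  92] [529.7   4.4 132.1] tool [ 91.3  29.7 -49.3]
pink 3896 [252.81  50.6 ] [218  14  71  76] [537.8  32.8  76. ] tool [91.8  0.1  6.7]
```

Now centred to within 0.1 mm. Down the last 5.5 cm.

{"name": "move_arm", "arguments": {
  "increments": [
    [0,0,0.8,0,0,0],
    [0,0,1.8,0,0,0],
    [0,0,2.8,0,0,0],
    [0,0,3.8,0,0,0],
    [0,0,4.6,0,0,0],
    [0,0,5.2,0,0,0],
    [0,0,5.5,0,0,0],
    [0,0,5.5,0,0,0],
    [0,0,5.5,0,0,0]
  ]
}}

```text
clock: 19.85
eef_pos: [448.8, 56.4, 27.4]
tool_rot: [-3.142, -0.0, -0.258]
force: [0.2, 1.0, -0.8]
width: 46.6
```

```bash
python3 chk.py
```

```text
t 19.85 at [448.8  56.4  27.4] [-180.    -0.   -14.8] q [-0.59  0.75  0.62  2.2  -0.99  0.49 -1.01] F [ 0.2  1.  -0.8] w 46.6
inc [-0.06  0.11  0.04] [-0. -0. -0.]
red 1642 [169.24  45.1 ] [156   0  27  93] [544.3  62.   76.9] tool [ 90.9 -29.7 -49.4]
red 1890 [334.45  42.73] [321   0  29  92] [530.    4.9  76.9] tool [ 91.6  29.1 -49.4]
pink 7662 [253.19  44.31] [204   0 101  97] [537.  33.  76.] tool [ 91.2   0.2 -48.4]
```

{"name": "move_arm", "arguments": {
  "increments": [
    [0,0,0,0,0,0],
    [0,0,0,0,0,0],
    [0,0,0,0,0,0],
    [0,0,0,0,0,0],
    [0,0,0,0,0,0],
    [0,0,0,0,0,0],
    [0,0,0,0,0,0],
    [0,0,0,0,0,0],
    [0,0,0,0,0,0],
    [0,0,0,0,0,0]
  ],
  "grip": -1
}}

```text
clock: 20.9
eef_pos: [448.8, 56.5, 27.3]
tool_rot: [-3.142, -0.0, -0.258]
force: [0.5, -0.4, 1.3]
width: 38.0
```

Stopped on the ball at 38 mm. Lift smoothly.

{"name": "move_arm", "arguments": {
  "increments": [
    [0,0,-0.2,0,0,0],
    [0,0,-0.6,0,0,0],
    [0,0,-1.2,0,0,0],
    [0,0,-2,0,0,0],
    [0,0,-3,0,0,0],
    [0,0,-4,0,0,0],
    [0,0,-5,0,0,0],
    [0,0,-6,0,0,0],
    [0,0,-7,0,0,0],
    [0,0,-8,0,0,0],
    [0,0,-9,0,0,0],
    [0,0,-9.7,0,0,0],
    [0,0,-10.2,0,0,0],
    [0,0,-10.5,0,0,0],
    [0,0,-10.5,0,0,0],
    [0,0,-10.5,0,0,0],
    [0,0,-10.5,0,0,0],
    [0,0,-10.5,0,0,0],
    [0,0,-10.5,0,0,0]
  ]
}}

```text
clock: 22.8
eef_pos: [448.5, 56.4, 132.1]
tool_rot: [3.141, 0.0, -0.258]
force: [-0.2, 0.0, -0.9]
width: 37.8
```

```bash
python3 chk.py
python3 - <<'E'
from m import *
iw=cv2.imread('pics/w9.png')[:,:,::-1]; sc=eyes.get_image('scene')
cv2.imwrite('pics/m9.png',cv2.convertScaleAbs(np.hstack([cv2.resize(iw,(400,300)),cv2.resize(sc[100:300,180:447],(400,300))])[:,:,::-1],alpha=1.4))
E
```

```text
t 22.8 at [448.5  56.4 132.1] [180.    0.  -14.8] q [-0.77  0.61  0.88  2.13 -0.72  0.73 -1.24] F [-0.2  0.  -0.9] w 37.8
inc [-0.02  0.1  10.51] [ 0.  0. -0.]
red 1602 [190.97  44.69] [180   0  22  92] [542.2  54.5 181.6] tool [ 91.  -22.  -49.4]
red 1594 [314.53  44.59] [305   0  21  92] [531.   11.9 181.6] tool [ 91.   22.1 -49.4]
pink 7586 [252.78  44.02] [203   0 101  95] [543.6  31.6  76. ] tool [98.2 -0.2 56.1]
```

View pics/m9.png

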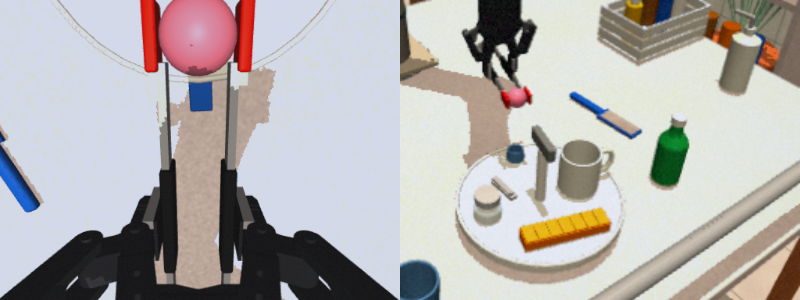

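The ball is held between the red tips, about 10 cm above the empty holder at the tab, and everything on the platter is in place. Handing in.

```bash
python3 -c "
from h import *
print(ctrl.finish_job())"
```

```text
the job is handed in; nothing more can be done
None
```

I turned the lazy Susan about 95° by its T-bar, so the holder stands at the blue tab. I then picked up the tongs, closed them on the ball and lifted it about 10 cm. I handed the job in at about 23 s; no verdict was reported.

**Last checks:**
- **Ball:** it stayed between the red tips, in the same place in the wrist image before and after the lift. The finger opening held steady at about 38 mm.
- **Lift:** the arm rose 105 mm, which should put the ball about 115–120 mm above the holder mouth. I worked this out from the arm's rise and did not measure it directly.
- **Holder:** it measured about 168° around the axis, the same direction as the tab. That was before I picked up the tongs. The last picture shows it empty, still at the tab.
- **Other things:** the last picture shows the mug and jar upright, and the pill organiser and clipper on the platter. The foot file, lotion and tumbler show no visible shift, though I only judged that by eye.

**What disagreed:**
- **Fingertips:** they end about 40–43 mm short of the reported tool point. My first close on the T-bar therefore shut in the air above it, touching nothing. I corrected for this from the pictures in every later move.
- **Table contact:** when closing on the tongs, the fingertips pressed the table with about 18 N, well under the 120 N wrist limit.
- **Grip width:** 38 mm on the ball, slightly under the expected 40 mm.

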